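# Hold a valve spring compressed on a cylinder head

## Task

Only one valve spring is still fitted on this cylinder head. Slide the spring compressor's lever along its bar until its forked foot is centred over that spring, then push the handle down until the spring's retainer has gone down 8 mm, so that the collets stand clear for me to pick out, and finish holding the lever down there. Never press the retainer further than 12 mm, or the stem seal is crushed, and leave the other things on the bench where they are.

Things in the scene. Friction and masses are not known exactly. Their poses are not given: they have to be found in the camera images.
- head: Bare aluminium cylinder head, 150 x 270 mm, fixed, on two wooden bearers; deck 100 mm, rim 118 mm above the bench. Origin: at bench height below the middle of the valve line. x points across the head, away from the handle; y runs along the four valves (y = -66, -22, 22, 66 mm, x = 0). Compressor bolted on top: 16 mm steel bar along y at x = 50 mm, axis 166 mm up, end posts at y = -126 and 126 mm.
- carriage: Steel sleeve, 40 mm long, 27 mm diameter, that slides along the compressor's bar, 196 mm from end to end, and carries the lever; about 3 N of friction, stays where it is left. Origin: on the bar's axis, in the sleeve's middle; axes parallel to the head's. The lever's foot and handle lie in the plane across the bar through this origin.
- lever (a joint): Turn of the lever down about the bar (rad). 0: raised by a light return spring (1 to 2 N at the handle), the arm rising 0.20 rad from level towards the handle's end. At 0.15 the foot meets the fitted spring's retainer if over it; at about 0.33 the retainer is 8 mm down; stop at 0.45. Where no spring is fitted it swings down without resistance.
- grip (a point): Middle of the lever's black rubber handle, a straight round bar of 28 mm diameter, 125 mm long, pointing to the head's -x; the point is on its axis, 260 mm from the bar's axis. About 218 mm above the bench when raised, 179 mm when the foot meets the retainer, about 132 mm when the retainer is 8 mm down; holding that takes 10 to 15 N here. Free all round: pinch it from above or push on its top.
- foot (a point): Middle of the lever's forked foot: midway between the undersides of its two steel ball tips, which stand 11.5 mm either side along the head's y and straddle the valve stem; about 53 mm from the bar's axis towards the handle, 8 mm above the retainer when raised.
- spring: The only fitted valve spring: dark coil, 29 mm diameter, with a 31 mm steel retainer disc on top and a thin valve stem in its middle, on the head's deck at one of the four valve positions (the other three have only a short bare brass guide). Origin: centre of its foot on the deck, 100 mm above the bench; axes parallel to the head's.
- retainer_top (a point): Centre of the retainer's top face, 146 mm above the bench when not pressed; the stem's tip stands 4 mm above it then.
- retainer (a joint): How far the retainer is pressed down (m), 0 when not pressed, 0.008 wanted, hard end at 0.016. The spring pushes back with about 20 N at first and 4 N more per mm; 1 mm here is about 6 mm at the middle of the handle. The lever gives a little (about 1 mm at the retainer).
- spray_can: Aerosol can, 65 mm diameter, 200 mm high, standing on the bench beside the head; origin at the centre of its base. Leave alone.
- dish: Steel dish, 116 mm diameter, 32 mm high, on the bench beside the head; origin at the centre of its base. Leave alone.
- old_spring: A removed valve spring, 29 mm diameter, 44 mm high, standing on the bench; origin at the centre of its base. Leave alone.
- wrench: Steel spanner, 180 mm long, lying on the bench; origin below its middle. Leave alone.

How it is judged (in metres and radians):
At the end, for the whole second after the job is handed in: At the end and for a second after, the robot bears on the lever (over 5 N) and only the lever's foot presses the fitted spring (over 25 N): its retainer is 8 mm down, give or take 2 mm, with the foot centred on the spring to 4 mm along the bar (value of joint retainer between 0.006 and 0.01 m and y of foot in the frame of spring between -0.004 and 0.004 m and contact force between carriage and spring above 25 N and contact force between any of the fingers, the arm and carriage above 5 N and contact force between each of the fingers, the arm and spring below 0.5 N); the arm keeps its last pose, push and grip.
It fails at once if the retainer is pressed further than 12 mm (value of joint retainer above 0.012 m).
It fails at once if the spray can, dish, old spring or wrench is moved more than 20 mm (distance of any of spray_can, dish, old_spring, wrench from where it was at the start of the episode above 0.02 m).
It also fails if it takes over 40 s, if anything falls off the work surface, if the arm or the gripper's body presses on something with over 40 N, if the wrist force passes 120 N, or if a joint passes its speed limit or range.

## Robot

A 6-joint arm with a two-finger parallel gripper is mounted at the origin on the work surface. World frame = base frame: x ahead of the robot, y to its left, z up, the work surface at z = 0. Lengths are in mm, angles in degrees, forces in N, time in s.
With the tool pointing down it reaches from about 350 to 850 mm from the base axis. Payload 8.1 kg.
Tool frame: the origin (TCP) lies at the very end of the fingers, on their centre line; the grasp point (between the pads) lies 19 mm behind it; z points along the fingers, y is the line along which they close (so a half turn about z gives the same grasp; the last joint's range is limited). The gripper opens to 85 mm and grips with 20 to 120 N. Pads are 22 mm wide; open, the fingers measure 114 mm over their backs; the gripper's body (76 mm by 85 mm) begins 54 mm behind the grasp point. The pads swing forward as they close: fully open they stand 13 mm farther back than shut.
Start: joints at [65.81, 7.471, 85.268, -0, 87.261, -4.893], TCP at [198.26, 566.302, 231.292] pointing down, gripper open.
Joint ranges: [-169.43, 169.43], [-51.17, 129.36], [1.28, 143.12], [-76.62, 256.62], [0, 156.53], [-152.29, 152.29]. Speed limits (degrees/s): [136.94, 136.94, 159.86, 180, 180, 180].

## Interface

Orientations are given as [roll, pitch, yaw] about the fixed x, y, z axes, in that order (R = Rz(yaw) Ry(pitch) Rx(roll)).
In Python, from bench import sense, eyes, job, models gives the robot as it stands. The module is installed in compiled form; this text tells all that it offers.
- The arm moves only by the tool apply_moves, never from a script. Its argument "rows" is a list of rows, each a list of 6 numbers: the shift along the tool's x, y, z in mm, then the turn, a rotation vector about the tool's x, y, z in rad. In form: [[dx, dy, dz, rx, ry, rz], ...]. A call has exactly 5 rows; each row shifts and turns the commanded pose from where the row before left it, along the tool's axes as they then stand; what a row does not reach is not made up. A row lasts 1/8 s, in which the tool goes at most 62.5 mm and 10.7 degrees, less where a joint would pass 70% of its speed; a pose out of reach is approached as far as the arm can. A call is refused whole if a number of a shift passes 62.5 or a number of a turn 0.188, either way. A call with a gripper value outside its range is refused whole. "fingers" is the finger opening in mm, from 0 to 85.4, set as the call begins (left out, the last holds). The fingers move at their own pace and stop on an object; "grip_force" is the grip in N (left out, the last holds). Time passes only in rows, so rows that do not move let the fingers close, or fill a call up. It gives the time, the measured TCP pose, the force, the opening and the grip force at its end, in the units of the state.
- sense(): the state, without advancing time (a new reading comes with each control period).
- eyes.snapshot(name): name is "scene" or "side" or "wrist"; returns (picture, depth): 400x640x3 uint8, red, green, blue; 400x640 float32, mm along the optical axis (not along the pixel's ray), 0 where there is no reading.
- eyes.get_calibration(name): a dict with "intrinsics" (3x3 intrinsics, pixels), "R" (3x3) and "t" (3): a world point X has camera coordinates R X + t; the wrist camera has in their place "mount" (4x4, takes a point from camera to tool coordinates, whose origin is the TCP and whose axes are the flange's). Camera axes: x right, y down, z forward; pixel columns grow to the right and rows downward; lengths in mm; the calibration is good to about 2 mm. A picture is of the moment at which its call begins: read the wrist's pose just before it. get_calibration takes no time and is no camera call.
- job.hand_in(): hands the job in; it is judged then, once.
Trained networks look in the newest picture that a camera, given by its name, has taken for a name from the list of things; names that differ only in an ending like _2 or _b are one class to them, and where a whole thing is asked for, a point or a joint stands for the part that bears it (a point fixed in the world has none). Each returns a list of dicts, best first, with "confidence" (0 to 1); they miss things now and then, are a little off and sometimes report something else, mostly with a low value. They report only what shows in the picture. A call takes as long as a camera call.
- models.boxes_of(name, camera): "xyz" ([x, y, z] in mm, in world coordinates, good to about 4 mm: the middle of the surface that is visible of it).
- models.cut_out(name, camera): "pixels" (400x640 bool, what is visible of it).
- models.place_of(name, camera): "xyz" ([x, y, z] in mm, in world coordinates, good to about 4 mm: a listed point, or the origin of a listed thing).
The state is a dict: "time": time; "joint_pos": joint angles; "qd": joint speeds; "joint_efforts": joint torques, N m; "tool_pos": TCP position; "tcp_rot": TCP orientation; "ft_force": force on the tool from outside, world axes, zero at the start; "wrist_torque": the same for the moment, N m; "finger_gap": finger opening in mm; "grip_force": force on a finger pad.
Only numpy, scipy, OpenCV 4.12 (cv2) and the standard library are available. Lean on these libraries where they do the work, as an engineer would, in place of code of your own. Each camera call takes 0.05 s, during which the arm holds its last target. There are 200 camera calls.

## Working session

There is one attempt and no reset: what is moved stays moved. The work goes in short steps, Python scripts to look and compute and a tool call to move; the robot and the scene stay as the last step left them, time stands still between calls to the robot, and variables do not carry over. Pictures are saved under pics/ and viewed, at most 10 in all, crops included, and the job is handed in when it is done.

Besides the shell and the picture viewer there is one more tool, called after "Call:" by a JSON object that holds its "op" and its "data", one argument or row to a line. apply_moves: Moves the arm, as the interface text tells. Its arguments: {"type":"object","properties":{"rows":{"type":"array"},"fingers":{"type":"number"},"grip_force":{"type":"number"}},"required":["rows"]}

```bash
mkdir -p pics; python3 - <<'E'
from bench import sense, eyes, models
import cv2, numpy as np
s=sense(); print(s)
for c in ("scene","side"):
    p,d=eyes.snapshot(c); cv2.imwrite(f"pics/{c}0.png",p[:,:,::-1])
    for n in ("head","carriage","grip","foot","spring","retainer_top","spray_can","dish","old_spring","wrench"):
        print(c,n,[(np.round(r["xyz"]),round(r["confidence"],2)) for r in models.place_of(n,c)[:2]])
E
```

```text
{'time': 0.0, 'joint_pos': array([ 6.58072874e+01,  7.51632424e+00,  8.53299416e+01, -4.05332276e-04,
        8.72624281e+01, -4.89198773e+00]), 'qd': array([ 0.05528608,  0.02193387, -0.0026294 ,  0.0452525 ,  0.06120991,
       -0.05737328]), 'joint_efforts': array([-1.37294483e-03, -5.69413698e+01, -5.00538576e+01, -3.41372024e-04,
        1.52217963e-02,  6.55350300e-05]), 'tool_pos': array([198.05551646, 565.77402821, 230.22541941]), 'tcp_rot': array([-1.79891667e+02, -8.86579456e-03,  1.60699287e+02]), 'ft_force': array([ 0.44577868,  0.11724252, -0.3762766 ]), 'wrist_torque': array([ 0.00868974, -0.03333185,  0.01394565]), 'grip_force': 0.0, 'finger_gap': 85.45054700493203}
scene head [(array([666., -37.,   1.]), 0.63)]
scene carriage []
scene grip [(array([ 459., -138.,  219.]), 0.86)]
scene foot [(array([ 661., -133.,  157.]), 0.93)]
scene spring [(array([662., -22.,  99.]), 0.82), (array([662., -14., 149.]), 0.63)]
scene retainer_top [(array([664., -16., 151.]), 0.63)]
scene spray_can [(array([654., 208.,  -3.]), 0.62)]
scene dish [(array([ 669., -286.,    3.]), 0.97)]
scene old_spring [(array([ 532., -312.,   -0.]), 0.6), (array([662., -14., 150.]), 0.55)]
scene wrench [(array([453., 204.,  -4.]), 0.87)]
side head [(array([663., -40.,   5.]), 0.79)]
side carriage [(array([ 712., -129.,  166.]), 0.89)]
side grip [(array([ 462., -137.,  220.]), 0.77)]
side foot [(array([ 660., -130.,  156.]), 0.57)]
side spring [(array([660., -13.,  98.]), 0.66), (array([660., -16., 148.]), 0.65)]
side retainer_top [(array([661., -12.,  97.]), 0.66), (array([661., -16., 145.]), 0.44)]
side spray_can [(array([650., 206.,   2.]), 0.96)]
side dish [(array([ 672., -286.,   -5.]), 0.59)]
side old_spring [(array([ 535., -310.,   -3.]), 0.65)]
side wrench [(array([457., 206.,   3.]), 0.81)]
```

View pics/scene0.png

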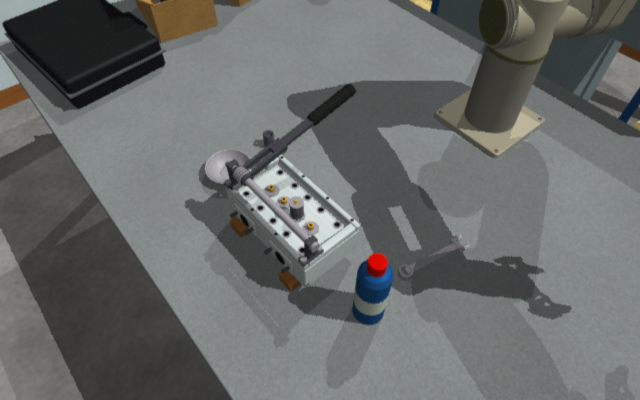

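View pics/side0.png

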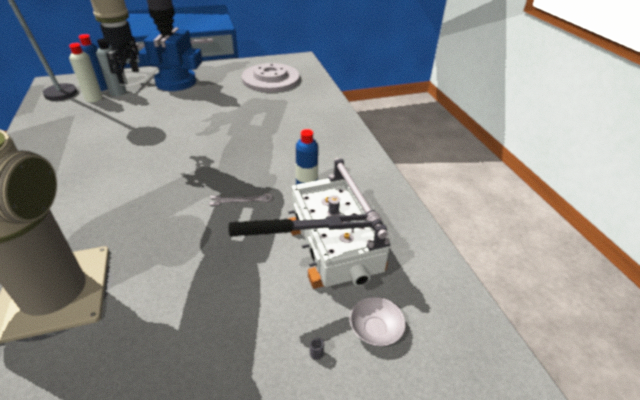

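The scene shows the spring at about (297,207), in the inner valve position towards the can. The lever is at the dish end, with its handle at about (332,104). I'll fly above the handle and look from there.

Call:
{"op": "apply_moves", "data": {
  "rows": [
    [0,0,-50,0,0,-0.185],
    [0,0,-50,0,0,-0.185],
    [-17,-55,0,0,0,0],
    [-17,-55,0,0,0,0],
    [-17,-55,0,0,0,0]
  ],
  "fingers": 85
}}

```text
time: 1.72
tool_pos: [255.0, 401.6, 331.4]
tcp_rot: [180.0, 0.0, -178.1]
ft_force: [1.0, 0.5, -0.1]
finger_gap: 85.0
grip_force: 0.0
```

Call:
{"op": "apply_moves", "data": {
  "rows": [
    [-17,-55,0,0,0,0],
    [-17,-55,0,0,0,0],
    [-17,-55,0,0,0,0],
    [-17,-55,0,0,0,0],
    [-17,-55,0,0,0,0]
  ]
}}

```text
time: 2.35
tool_pos: [349.0, 129.4, 331.6]
tcp_rot: [180.0, 0.1, -178.1]
ft_force: [1.1, -0.1, -0.1]
finger_gap: 85.2
grip_force: 0.0
```

Call:
{"op": "apply_moves", "data": {
  "rows": [
    [-17,-55,0,0,0,0],
    [-17,-55,0,0,0,0],
    [-17,-55,0,0,0,0],
    [-17,-55,0,0,0,0],
    [-11,0,0,0,0,0]
  ]
}}

```text
time: 2.98
tool_pos: [435.2, -89.8, 330.9]
tcp_rot: [-180.0, -0.0, -178.4]
ft_force: [-0.2, -0.2, 0.7]
finger_gap: 85.0
grip_force: 0.0
```

```bash
cat > h.py <<'E'
from bench import sense, eyes, models
import cv2, numpy as np
from scipy.spatial.transform import Rotation as Ro
def cloud(name, mask, cam_d):
    K,R,t=(np.array(eyes.get_calibration(name)[k]) for k in("intrinsics","R","t"))
    v,u=np.nonzero(mask&(cam_d>0)); z=cam_d[v,u]
    C=np.linalg.solve(K,np.array([u*z,v*z,z])); return (R.T@(C-t.reshape(3,1))).T
def show(c,names):
    for n in names: print(c,n,[(np.round(r["xyz"],1),round(r["confidence"],2)) for r in models.place_of(n,c)[:2]])
E
python3 - <<'E'
from h import *
s=sense(); print(s["tool_pos"],s["tcp_rot"])
N=("head","carriage","grip","foot","spring","retainer_top")
for c in("wrist","scene","side"):
    p,d=eyes.snapshot(c)
    if c=="wrist": cv2.imwrite("pics/w1.png",p[:,:,::-1])
    show(c,N)
    if c!="wrist":
        m=models.cut_out("head",c)
        P=cloud(c,m[0]["pixels"],d)
        P=P[(P[:,2]>108)&(P[:,2]<125)].astype(np.float32)
        r=cv2.minAreaRect(P[:,:2]); print(c,"rim rect",r,len(P))
E
```

```text
[435.19702899 -89.80916665 330.92787008] [-1.79960934e+02 -4.21197840e-02 -1.78438696e+02]
wrist head []
wrist carriage []
wrist grip [(array([ 458.7, -133.3,  215.5]), 0.62)]
wrist foot []
wrist spring [(array([659.9, -18. ,  98.7]), 0.63)]
wrist retainer_top []
scene head [(array([ 6.608e+02, -3.700e+01,  4.000e-01]), 0.86)]
scene carriage [(array([ 713.4, -125.9,  166.4]), 0.85)]
scene grip [(array([ 459. , -136.3,  217.8]), 0.64)]
scene foot [(array([ 660. , -135.2,  154.7]), 0.84)]
scene spring [(array([662.2, -21.4,  97.1]), 0.62), (array([ 659.3, -131.5,  154. ]), 0.45)]
scene retainer_top [(array([662.6, -16.7, 145.4]), 0.57)]Traceback (most recent call last):
  File "<stdin>", line 12, in <module>
cv2.error: OpenCV(4.12.0) /io/opencv/modules/imgproc/src/convhull.cpp:143: error: (-215:Assertion failed) total >= 0 && (depth == CV_32F || depth == CV_32S) in function 'convexHull'
```

View pics/w1.png

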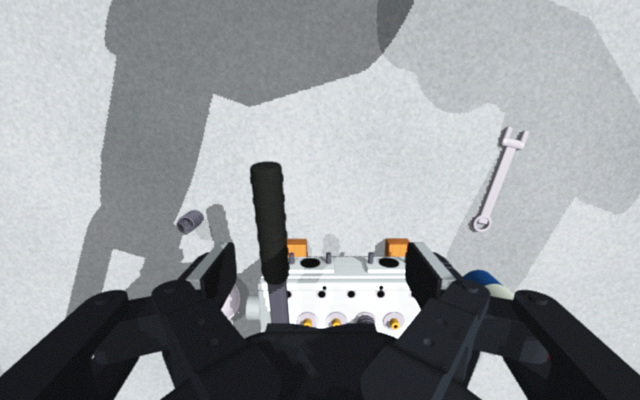

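The wrist view shows the handle from (267,165) to (273,280), and the spring as the third valve from the left, at about (368,322). The head lines up with the tool to within about 1°, so I'll descend and pinch the handle.

Call:
{"op": "apply_moves", "data": {
  "rows": [
    [-23,-46,0,0,0,0],
    [0,0,40,0,0,0],
    [0,0,45,0,0,0],
    [0,0,47,0,0,0],
    [0,0,0,0,0,0]
  ]
}}

```text
time: 4.35
tool_pos: [456.8, -130.4, 195.2]
tcp_rot: [179.8, -0.4, -178.1]
ft_force: [-0.2, -0.4, -0.2]
finger_gap: 84.8
grip_force: 0.0
```

Call:
{"op": "apply_moves", "data": {
  "rows": [
    [0,0,0,0,0,0],
    [0,0,0,0,0,0],
    [0,0,0,0,0,0],
    [0,0,0,0,0,0],
    [0,0,0,0,0,0]
  ],
  "fingers": 20,
  "grip_force": 50
}}

```text
time: 4.97
tool_pos: [460.1, -131.6, 199.9]
tcp_rot: [-180.0, 0.1, -178.1]
ft_force: [2.3, -2.4, 0.6]
finger_gap: 26.8
grip_force: 49.1
```

```bash
python3 - <<'E'
from h import *
s=sense(); print(s["tool_pos"],s["tcp_rot"],s["ft_force"],s["finger_gap"],s["grip_force"])
for c in("scene","side","wrist"):
    p,d=eyes.snapshot(c)
    cv2.imwrite(f"pics/{c}2.png",p[:,:,::-1])
    show(c,("head","carriage","grip","foot","spring","retainer_top"))
E
```

```text
[ 460.14960333 -131.59758644  199.93076953] [-1.79964962e+02  8.96723017e-02 -1.78096472e+02] [ 2.28146103 -2.4028289   0.5809422 ] 26.751603914824493 49.06912922859192
scene head [(array([ 6.658e+02, -3.780e+01,  2.000e-01]), 0.63)]
scene carriage [(array([ 713.6, -121.7,  165.3]), 0.87)]
scene grip [(array([ 456.2, -133.5,  215.1]), 0.78), (array([ 657.5, -128.8,  153.8]), 0.53)]
scene foot [(array([ 658.2, -128.4,  154. ]), 0.82)]
scene spring [(array([659. , -23.4,  98.1]), 0.7)]
scene retainer_top [(array([663.5, -17.9, 149.6]), 0.49)]
side head [(array([660.4, -39.7,   2.3]), 0.66)]
side carriage [(array([ 712.7, -125.4,  166.7]), 0.56)]
side grip [(array([ 458.7, -132.2,  214. ]), 0.9)]
side foot [(array([ 656.1, -125. ,  155.4]), 0.62), (array([457.2, 208.1,   4.2]), 0.47)]
side spring [(array([662.7, -11.6,  96.6]), 0.64), (array([659.3, -41.7,   2.6]), 0.62)]
side retainer_top [(array([657.1, -16.7, 144.6]), 0.42), (array([ 669.6, -287.6,   -2.9]), 0.4)]
wrist head []
wrist carriage []
wrist grip [(array([ 457. , -133.5,  215.6]), 0.87), (array([653.4, 204.6,  -2.4]), 0.71)]
wrist foot [(array([ 534.2, -301.4,   -5.3]), 0.61)]
wrist spring []
wrist retainer_top []
```

View pics/wrist2.png

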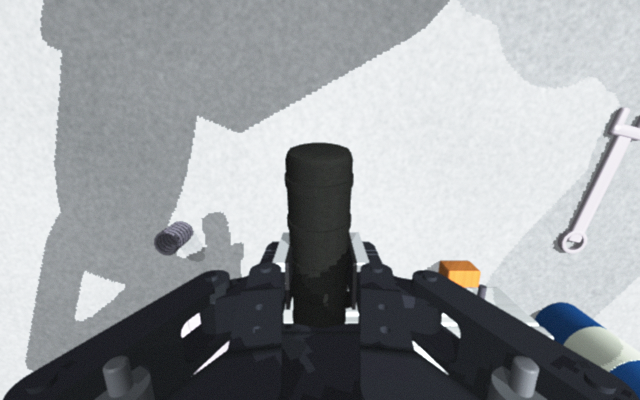

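Call:
{"op": "apply_moves", "data": {
  "rows": [
    [0,15,0,0,0,0],
    [0,20,0,0,0,0],
    [0,25,0,0,0,0],
    [0,25,0,0,0,0],
    [0,15,0,0,0,0]
  ]
}}

```text
time: 6.65
tool_pos: [456.9, -31.0, 199.7]
tcp_rot: [-179.9, 0.1, -178.1]
ft_force: [7.3, -3.0, -0.4]
finger_gap: 26.6
grip_force: 49.3
```

Call:
{"op": "apply_moves", "data": {
  "rows": [
    [0,5,0,0,0,0],
    [0,0,0,0,0,0],
    [0,0,0,0,0,0],
    [0,0,0,0,0,0],
    [0,0,0,0,0,0]
  ]
}}

```text
time: 7.28
tool_pos: [456.7, -26.3, 199.5]
tcp_rot: [180.0, 0.1, -178.1]
ft_force: [6.0, 0.5, -0.0]
finger_gap: 26.4
grip_force: 49.2
```

```bash
python3 - <<'E'
from h import *
s=sense(); print(s["tool_pos"],s["tcp_rot"],s["ft_force"],s["finger_gap"],s["grip_force"])
for c in("scene","side"):
    p,d=eyes.snapshot(c); np.save(f"{c}3.npy",d); cv2.imwrite(f"pics/{c}3.png",p[:,:,::-1])
    x,y=(225,160) if c=="scene" else (270,160)
    cv2.imwrite(f"pics/{c}3c.png",cv2.resize(p[y:y+130,x:x+150,::-1],None,fx=4,fy=4,interpolation=cv2.INTER_CUBIC))
    for i in range(3):
        eyes.snapshot(c); show(c,("carriage","foot","spring","retainer_top","head"))
E
```

```text
[456.71211919 -26.2590913  199.54715648] [ 1.79986926e+02  8.90955519e-02 -1.78078808e+02] [ 5.96264045  0.4542816  -0.02855181] 26.403510192043974 49.24448847770691
scene carriage [(array([714.3, -16.2, 165.5]), 0.65)]
scene foot [(array([656.1, -23.4, 154.9]), 0.94)]
scene spring [(array([661.5, -20. , 101.2]), 0.73)]
scene retainer_top [(array([659.3, -18.1, 147.7]), 0.59)]
scene head [(array([ 6.645e+02, -3.860e+01, -6.000e-01]), 0.96)]
scene carriage [(array([708.8, -14.3, 164.2]), 0.74)]
scene foot [(array([654. , -22.7, 157.1]), 0.77)]
scene spring [(array([661.3, -21. ,  98.3]), 0.78)]
scene retainer_top [(array([661.3, -14.9, 146.7]), 0.61)]
scene head [(array([ 6.637e+02, -4.040e+01,  1.000e-01]), 0.59)]
scene carriage [(array([710.9, -15.1, 164.1]), 0.79)]
scene foot [(array([656.7, -21.8, 156.9]), 0.82), (array([ 5.308e+02, -3.148e+02, -5.000e-01]), 0.46)]
scene spring [(array([657.1, -22.1, 100.6]), 0.53)]
scene retainer_top [(array([660.4, -13.5, 146.2]), 0.56)]
scene head [(array([ 6.624e+02, -3.970e+01, -2.000e-01]), 0.56)]
side carriage [(array([709.4, -17.5, 167.7]), 0.88)]
side foot [(array([656.6, -22.2, 154.2]), 0.92)]
side spring [(array([663.2, -14.6,  99.5]), 0.75), (array([708.2, -20.9, 165.9]), 0.54)]
side retainer_top [(array([658.3, -18. , 147. ]), 0.46)]
side head []
side carriage [(array([710.2, -20.8, 165.2]), 0.73)]
side foot [(array([655.7, -20.9, 157.1]), 0.58)]
side spring [(array([662.2, -13.6, 100.9]), 0.71)]
side retainer_top [(array([658.2, -16.7, 142.8]), 0.38)]
side head [(array([664.2, -38.7,   3.8]), 0.7)]
side carriage [(array([709.4, -18.4, 166.3]), 0.75)]
side foot [(array([655.9, -18.6, 156.9]), 0.93), (array([651.8, 205.3,   3.3]), 0.34)]
side spring [(array([663.9, -11.9,  97.6]), 0.56)]
side retainer_top [(array([660.4, -18.8, 143.9]), 0.4), (array([ 669.8, -285.5,   -2.3]), 0.35)]
side head [(array([662.4, -40.4,   4.1]), 0.78), (array([661.2, -10.9,  97.4]), 0.22)]
```

View pics/scene3c.png

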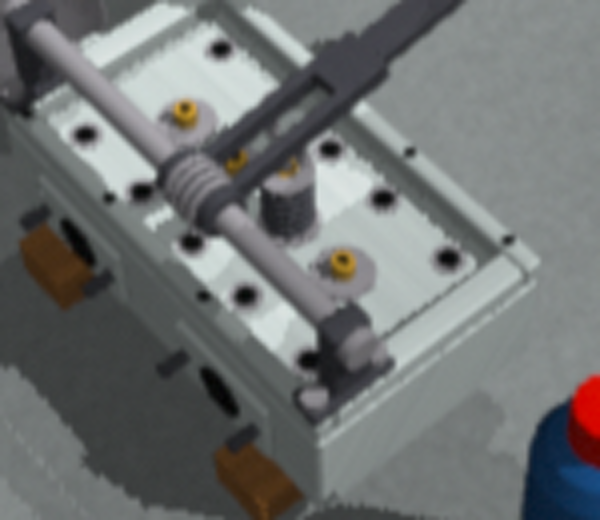

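View pics/side3c.png

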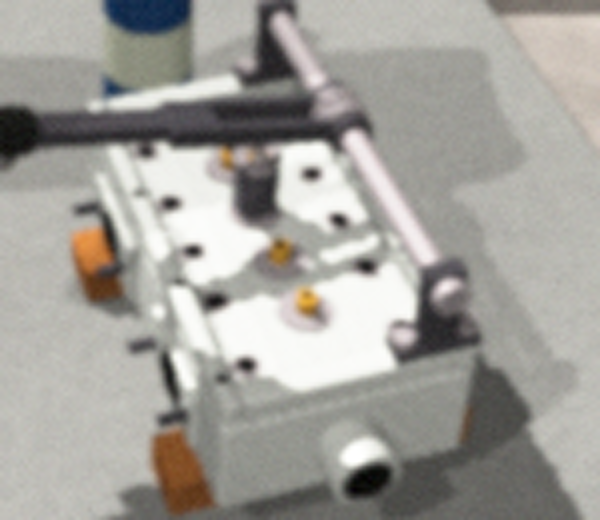

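Both crops show the forked arm just short of the spring on the -y side. Next I'll measure the offset from depth.

```bash
cat >> h.py <<'E'
from scipy.optimize import least_squares
def measure(c,d):
    P=cloud(c,np.ones(d.shape,bool),d)
    x,y,z=P.T
    b=P[(abs(x-711)<20)&(abs(y+38)<105)&(z>160)&(z<185)&(abs(y+18)>35)]
    k=np.polyfit(b[:,1],b[:,0],1,w=None); yaw=-k[0]
    print(c,"bar yaw deg",np.degrees(yaw),len(b), "resid",np.std(b[:,0]-np.polyval(k,b[:,1])))
    s=P[(np.hypot(x-661,y+17)<22)&(z>106)&(z<138)]
    f=least_squares(lambda q:np.hypot(s[:,0]-q[0],s[:,1]-q[1])-14.5,[661,-17],loss="soft_l1")
    print(" spring",f.x,len(s),np.std(f.fun))
    l=P[(x>545)&(x<600)&(abs(y+20)<30)&(z>150)]
    for a in range(545,600,11):
        q=l[(l[:,0]>=a)&(l[:,0]<a+11)]
        if len(q): print("  lever x",a+5,"y pct",np.percentile(q[:,1],[3,50,97]).round(1),"z",np.percentile(q[:,2],[3,97]).round(1),len(q))
E
python3 - <<'E'
from h import *
for c in("scene","side"): measure(c,np.load(f"{c}3.npy"))
E
```

```text
scene bar yaw deg 1.7317502741082265 497 resid 4.312387950103062
 spring [660.12869009 -17.18989403] 138 2.1527892101538604
  lever x 550 y pct [-30.5 -19.2 -11.6] z [195.  204.8] 50
  lever x 561 y pct [-29.5 -18.9 -12.2] z [190.9 203.8] 57
  lever x 572 y pct [-30.6 -18.9 -11.3] z [191.1 201.2] 58
  lever x 583 y pct [-30.4 -18.4 -11.3] z [188. 199.] 54
  lever x 594 y pct [-30.1 -17.5 -10.6] z [186.2 196.7] 57
side bar yaw deg 1.8762256699456368 310 resid 4.089975118929154
 spring [658.98753641 -13.91028842] 114 3.0533264569696863
  lever x 550 y pct [-32.9 -28.9 -15.9] z [191.8 204.1] 40
  lever x 561 y pct [-33.2 -28.4 -15.6] z [187.7 201.9] 45
  lever x 572 y pct [-33.3 -28.8 -12.1] z [189.4 199.4] 39
  lever x 583 y pct [-32.6 -27.2 -12.5] z [187.2 197.7] 45
  lever x 594 y pct [-34.8 -27.7 -13. ] z [181.8 195.7] 46
```

Call:
{"op": "apply_moves", "data": {
  "rows": [
    [0,2,0,0,0,0],
    [0,2,0,0,0,0],
    [0,0,0,0,0,0],
    [0,0,0,0,0,0],
    [0,0,0,0,0,0]
  ]
}}

```text
time: 9.8
tool_pos: [456.6, -22.7, 199.6]
tcp_rot: [-180.0, 0.1, -178.1]
ft_force: [6.6, -2.4, 0.4]
finger_gap: 26.3
grip_force: 49.3
```

```bash
python3 - <<'E'
from h import *
s=sense(); print(s["tool_pos"],s["tcp_rot"],s["ft_force"])
for c in("scene","side"):
    A={n:[] for n in("foot","spring","retainer_top","carriage","head")}
    for i in range(4):
        p,d=eyes.snapshot(c)
        for n in A:
            r=[q["xyz"] for q in models.place_of(n,c) if abs(q["xyz"][1]+20)<25 and (n!="spring" or q["xyz"][2]<110)]
            if r: A[n].append(r[0])
    for n in A: print(c,n,np.mean(A[n],0).round(1),len(A[n]))
    cv2.imwrite(f"pics/{c}4.png",p[:,:,::-1]); measure(c,d)
E
```

```text
[456.61588314 -22.67273562 199.59138194] [-1.79971233e+02  9.44381986e-02 -1.78099628e+02] [ 6.61489888 -2.43954721  0.40621826]
scene foot [655.7 -19.3 156.6] 4
scene spring [660.5 -20.4  99.4] 4
scene retainer_top [661.8 -14.7 147.8] 4
scene carriage [710.2 -12.4 165.6] 4
scene head [ 6.635e+02 -3.840e+01 -2.000e-01] 3
scene bar yaw deg 1.7299707693520732 496 resid 4.308616920860368
 spring [660.13818309 -17.15122189] 135 2.135193098026851
  lever x 550 y pct [-28.9 -17.2  -9.4] z [194.2 206. ] 52
  lever x 561 y pct [-28.6 -17.4  -9.1] z [193.  203.6] 57
  lever x 572 y pct [-27.2 -15.4  -8.6] z [189.8 201.6] 57
  lever x 583 y pct [-27.1 -15.9  -8.4] z [185.8 198.2] 57
  lever x 594 y pct [-27.4 -14.8  -8.1] z [185.4 197.6] 56
side foot [656.9 -17.1 156. ] 4
side spring [662.6 -13.2  96.7] 3
side retainer_top [660.5 -16.1 143.6] 3
side carriage [710.2 -15.5 167.1] 4
side head [661.9 -41.    4.2] 4
side bar yaw deg 1.8768950641291438 308 resid 4.100478712468518
 spring [659.39841484 -13.72915007] 109 3.037450954617058
  lever x 550 y pct [-30.8 -27.1 -12.7] z [192.1 203.8] 45
  lever x 561 y pct [-30.6 -26.7 -12.9] z [188.4 202.5] 44
  lever x 572 y pct [-30.  -26.6 -13.4] z [188.  199.7] 41
  lever x 583 y pct [-30.1 -23.9 -12.3] z [188. 198.] 35
  lever x 594 y pct [-29.7 -23.8  -9. ] z [183.6 195.2] 45
```

```bash
python3 - <<'E'
import cv2,numpy as np
a=cv2.imread("pics/scene4.png")[185:225,262:322]; b=cv2.imread("pics/side4.png")[170:220,310:370]
f=lambda i:cv2.resize(i,(400,int(400*i.shape[0]/i.shape[1])),interpolation=cv2.INTER_CUBIC)
a,b=f(a),f(b); h=max(len(a),len(b)); pad=lambda i:cv2.copyMakeBorder(i,0,h-len(i),0,0,0)
cv2.imwrite("pics/c4.png",np.hstack([pad(a),pad(b)]))
E
```

```text
(no output)
```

View pics/c4.png

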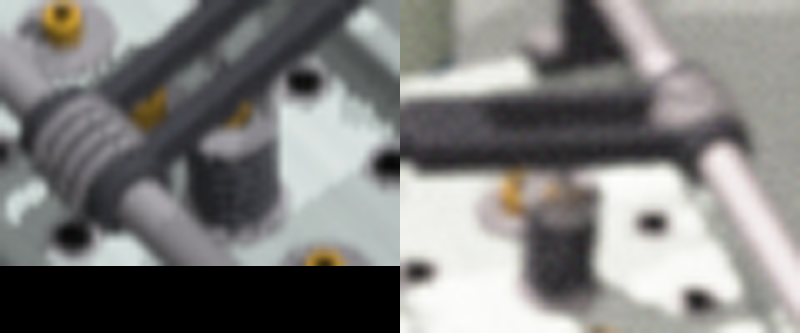

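Call:
{"op": "apply_moves", "data": {
  "rows": [
    [0,1,0,0,0,0],
    [1,0,12,0,0,0],
    [1,0,14,0,0,0],
    [1,0,14,0,0,0],
    [0,0,0,0,0,0]
  ],
  "grip_force": 80
}}

```text
time: 12.82
tool_pos: [451.4, -21.8, 158.1]
tcp_rot: [-180.0, -0.2, -178.1]
ft_force: [-6.9, -3.5, 7.0]
finger_gap: 25.4
grip_force: 79.7
```

Call:
{"op": "apply_moves", "data": {
  "rows": [
    [0,0,2,0,0,0],
    [0,0,2,0,0,0],
    [0,0,2,0,0,0],
    [0,0,2,0,0,0],
    [0,0,0,0,0,0]
  ]
}}

```text
time: 13.45
tool_pos: [451.1, -21.7, 151.1]
tcp_rot: [-180.0, -0.2, -178.1]
ft_force: [-9.6, -1.1, 8.3]
finger_gap: 25.7
grip_force: 80.1
```

```bash
python3 - <<'E'
from h import *
s=sense(); print(s["tool_pos"],s["tcp_rot"],s["ft_force"],s["wrist_torque"])
ims=[]
for c,(x,y,w,h) in dict(scene=(262,185,60,40),side=(310,170,60,40)).items():
    A={n:[] for n in("foot","spring","retainer_top","carriage","grip")}
    for i in range(3):
        p,d=eyes.snapshot(c)
        for n in A:
            r=[q["xyz"] for q in models.place_of(n,c) if abs(q["xyz"][1]+20)<25 and (n!="spring" or q["xyz"][2]<110)]
            if r: A[n].append(r[0])
    for n in A: print(c,n,np.mean(A[n],0).round(1),len(A[n]))
    cv2.imwrite(f"pics/{c}5.png",p[:,:,::-1]); ims.append(cv2.resize(p[y:y+h,x:x+w,::-1],(400,267),interpolation=cv2.INTER_CUBIC))
cv2.imwrite("pics/c5.png",np.hstack(ims))
E
```

```text
[451.14469931 -21.7011985  151.07732153] [-179.99859544   -0.23926028 -178.09968126] [-9.55255848 -1.10024795  8.29628572] [-0.34884283  1.09668167  0.0052418 ]
scene foot [660.4 -17.9 144.8] 3
scene spring [660.3 -22.   99.4] 3
scene retainer_top [663.2 -15.4 145.5] 2
scene carriage [710.5 -11.3 166. ] 3
scene grip [450.1 -23.5 167.2] 3
side foot [660.4 -15.3 147.2] 3
side spring [662.2 -11.4  96.8] 2
side retainer_top [661.1 -17.2 142.6] 3
side carriage [707.4 -16.9 166.3] 3
side grip [452.  -21.8 166.2] 3
```

View pics/c5.png

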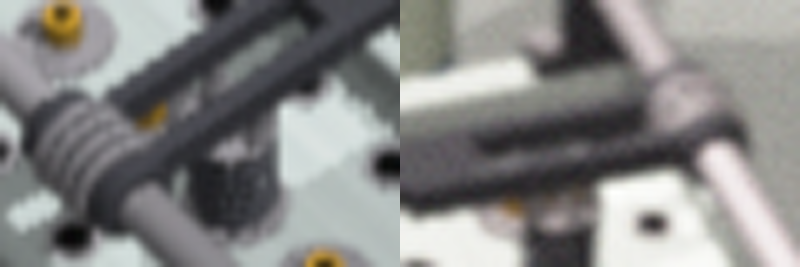

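Foot and retainer now read the same y to within 1 mm, and contact is felt at 8 N. I'll press on.

Call:
{"op": "apply_moves", "data": {
  "rows": [
    [0,0,5,0,0,0],
    [0,0,5,0,0,0],
    [0,0,5,0,0,0],
    [0,0,5,0,0,0],
    [0,0,5,0,0,0]
  ]
}}

```text
time: 15.88
tool_pos: [452.0, -21.8, 127.0]
tcp_rot: [-180.0, -0.1, -178.1]
ft_force: [-9.6, -3.3, 13.9]
finger_gap: 25.8
grip_force: 82.2
```

Call:
{"op": "apply_moves", "data": {
  "rows": [
    [0,0,4,0,0,0],
    [0,0,4,0,0,0],
    [0,0,3,0,0,0],
    [0,0,0,0,0,0],
    [0,0,0,0,0,0]
  ]
}}

```text
time: 16.5
tool_pos: [453.0, -21.9, 116.6]
tcp_rot: [-180.0, 0.0, -178.1]
ft_force: [-5.4, -2.7, 12.2]
finger_gap: 26.0
grip_force: 83.1
```

```bash
python3 - <<'E'
from h import *
s=sense(); print(s["tool_pos"],s["tcp_rot"],s["ft_force"],s["wrist_torque"])
for c in("scene","side"):
    A={n:[] for n in("foot","spring","retainer_top","carriage","grip")}
    for i in range(4):
        p,d=eyes.snapshot(c)
        for n in A:
            r=[q["xyz"] for q in models.place_of(n,c) if abs(q["xyz"][1]+20)<25 and (n!="spring" or q["xyz"][2]<110)]
            if r: A[n].append(r[0])
    for n in A: print(c,n,np.mean(A[n],0).round(1) if A[n] else None,len(A[n]))
    if c=="side": cv2.imwrite("pics/side6.png",cv2.resize(p[150:250,220:400,::-1],(720,400),interpolation=cv2.INTER_CUBIC))
E
```

```text
[453.0239131  -21.86309892 116.63080882] [-1.79971211e+02  9.24152490e-03 -1.78113717e+02] [-5.39931706 -2.65615538 12.22471843] [-0.21108778  0.57412634 -0.19475651]
scene foot [661.2 -19.7 139. ] 4
scene spring [660.1 -22.2 100.5] 4
scene retainer_top [662.9 -15.7 140.8] 4
scene carriage [709.8 -14.2 165. ] 4
scene grip [452.3 -23.6 132.8] 4
side foot [663.  -15.8 139.9] 4
side spring [661.6 -11.5  97.2] 4
side retainer_top [659.6 -17.  136.9] 4
side carriage [708.9 -14.4 166.4] 4
side grip [454.4 -23.1 131.6] 4
```

View pics/side6.png

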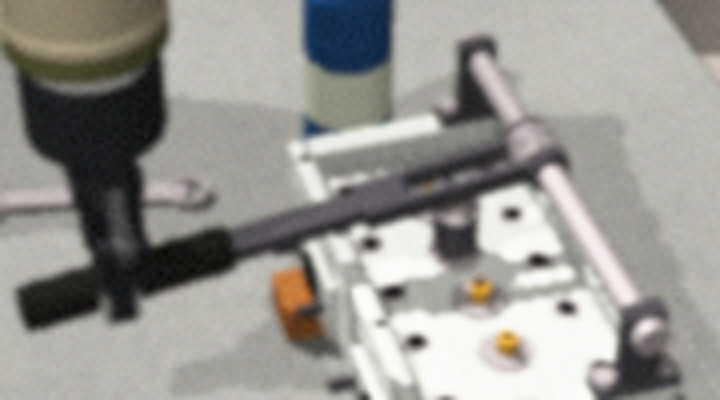

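The view shows the lever pressed below level, with the foot on the retainer near (455,215). The grip reads 132 mm and the retainer is about 7 mm down, so I'll add a little.

Call:
{"op": "apply_moves", "data": {
  "rows": [
    [0,0,2,0,0,0],
    [0,0,0,0,0,0],
    [0,0,0,0,0,0],
    [0,0,0,0,0,0],
    [0,0,0,0,0,0]
  ]
}}

```text
time: 19.52
tool_pos: [453.2, -21.9, 114.9]
tcp_rot: [-180.0, 0.0, -178.1]
ft_force: [-6.5, -2.0, 14.3]
finger_gap: 25.6
grip_force: 83.2
```

```bash
python3 - <<'E'
from bench import sense, job
s=sense(); print(s["time"],s["tool_pos"],s["ft_force"]); print(job.hand_in())
E
```

```text
19.525 [453.21302763 -21.88358033 114.8829079 ] [-6.4837056  -2.03104291 14.31141522]
the job is handed in; nothing more can be done
None
```

I handed in the job at 19.5 s with the arm holding the lever down at about 14 N: by my estimate the retainer is about 8 mm down and the foot is centred on the spring to within about 2 mm, but the hand-in returned no verdict.

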